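Pack the counting-chamber case and close its lid

ROBOT

A 6-joint arm with a two-finger parallel gripper is mounted at the origin on a cart in front of the work surface, level with it; the furniture and walls round the work are solid. World frame = base frame: x ahead of the robot, y to its left, z up, the work surface at z = 0. Lengths are in mm, angles in rad, forces in N, time in s.
With the tool pointing down it reaches from about 250 to 725 mm from the base axis. Payload 4 kg.
Tool frame: the origin (TCP) lies at the very end of the fingers, on their centre line; the grasp point (between the pads) lies 19 mm behind it (ctrl.pinch_z is the z of the grasp point in the tool frame, in mm); z points along the fingers, y is the line along which they close (so a half turn about z gives the same grasp; the last joint's range is limited). The gripper opens to 85 mm and grips with 20 to 120 N. Pads are 22 mm wide; open, the fingers measure 114 mm over their backs; the gripper's body (76 mm by 85 mm) begins 54 mm behind the grasp point. The pads swing forward as they close: fully open they stand 13 mm farther back than shut.
Start: joints at [-1.271, 0.241, 0.005, 1.335, 0, 1.571], TCP at [147.663, -477.698, 231.306] pointing down, gripper open.
Joint ranges: [-2.72, 2.72], [-1.05, 1.87], [-1.09, 1.28], [-1.99, 2.15], [-1.42, 1.44], [-3.14, 3.14]. Speed limits (rad/s): [2.79, 2.79, 3.14, 3.14, 3.14, 3.14].

INTERFACE

Orientations are given as a rotation vector (axis times angle).
In Python, from station import ctrl gives the robot as it stands.
- The arm moves only by the tool move_arm, never from a script. Its argument "increments" is a list of rows, each an object of numbers: "gripper": the opening, from -1 (shut) to 1 (fully open); "tx", "ty", "tz": the shift along the world's x, y, z in mm; "rx", "ry", "rz": the turn, a rotation vector about the world's x, y, z in degrees. A call has 1 to 10 rows; each row is the pose to reach, as a shift and turn from the pose commanded when the call began; what a row does not reach only later rows make up. A row lasts 1/12 s, in which the tool goes at most 41.7 mm and 7.16 degrees, less where a joint would pass 70% of its speed; a pose out of reach is approached as far as the arm can. A call with a gripper value outside its range is refused whole. The fingers move at their own pace and stop on an object; the grip force is fixed at half the most. Time passes only in rows, so rows that repeat a pose let the fingers close. It gives the time, the measured TCP pose, the force, the opening and the grip force at its end, in the units of the state.
- ctrl.observe(): the state, without advancing time (a new reading comes with each control period).
- ctrl.camera(name): name is "scene" or "top"; returns the picture (384x512x3 uint8, red, green, blue); there is no depth.
- ctrl.camera_info(name): a dict with "camera_matrix" (3x3 intrinsics, pixels), "R" (3x3) and "t" (3): a world point X has camera coordinates R X + t. Camera axes: x right, y down, z forward; pixel columns grow to the right and rows downward; lengths in mm; the calibration is good to about 2 mm. A picture is of the moment at which its call begins. camera_info takes no time and is no camera call.
- ctrl.job_done(): hands the job in; it is judged then, once.
Trained networks look in the newest picture that a camera, given by its name, has taken for a name from the list of things; names that differ only in an ending like _2 or _b are one class to them, and where a whole thing is asked for, a point or a joint stands for the part that bears it (a point fixed in the world has none). Each returns a list of dicts, best first, with "confidence" (0 to 1); they miss things now and then, are a little off and sometimes report something else, mostly with a low value. They report only what shows in the picture. A call takes as long as a camera call. They do not tell look-alikes from the thing itself.
- ctrl.cut_out(camera, name): "region" (384x512 bool, what is visible of it) and "position" ([row, column] in pixels, amid what is visible of it).
The state is a dict: "time_s": time; "joints": joint angles; "qvel": joint speeds; "joint_torque": joint torques, N m; "eef_pos": TCP position; "tool_rot": TCP orientation; "force": force on the tool from outside, world axes, zero at the start; "torque": the same for the moment, N m; "gripper_width": opening from 0.0 (shut) to 1.0 (fully open); "finger_force": force on a finger pad.
Only numpy, scipy, OpenCV 4.12 (cv2) and the standard library are available. Lean on these libraries where they do the work, as an engineer would, in place of code of your own. Each camera call takes 0.05 s, during which the arm holds its last target. There are 200 camera calls.

TASK

Pack the open blue accessory case for storage. The small cover-slip carton was dropped askew over its recess and stands above the rim, so set it straight down into that recess, and lay the black counting-chamber case from the bench flat in the other, larger recess; only when both lie fully down below the rim, close the lid completely. Leave the eyepiece, the canister and the timer where they stand.

Things in the scene. Friction and masses are not known exactly. Their poses are not given: they have to be found in the camera images.
- case: Blue case fixed to the bench, 160 (x) x 198 (y) mm, rim 35 mm high, walls 5 mm; origin centre of underside; x to the hinge side (away from the robot), y left. Its light grey insert, top face 24 mm up, has two yellow-floored recesses, long sides along x, edges chamfered 2 mm. Seated parts rise 8-9 mm above the insert, below the rim; the insert is level and free 30 mm beside the recesses.
- chamber_recess (a point): Centre of the floor of the larger recess, 98 mm (case x) x 50 mm (case y), 10 mm deep: its floor is 14 mm above the case's underside. Axes as the case's.
- carton_recess (a point): Centre of the floor of the smaller recess, 70 mm (case x) x 34 mm (case y), 7 mm deep: its floor is 17 mm above the case's underside. Axes as the case's.
- hinge_mid (a point): Middle of the lid's hinge line at the case's far rim, 37 mm above the case's underside and 80 mm behind its centre; the line runs along the case's y.
- lid (a joint): Lid angle, rad: 0 shut, opens up to a stop at 1.08. Starts at 0.95 to 1.08, so it leans forward over the recesses and leaves no room for an upright gripper: lean the tool back toward the robot 30 to 45 deg. A friction hinge (0.2 N m) holds it at any angle; 1 to 3 N at the free edge move it. Push it shut on its outer face. It cannot shut while a part stands above the rim.
- lid_edge (a point): Middle of the lid's free edge, on the outer face, 160 mm from the hinge line; z is the outer face's normal, x points to the hinge; the outer face lies 3.5 mm off the hinge line along z. Lid 5 mm thick, 198 mm wide: blue frame (bar at the free edge 30 mm deep), clear window; a grey tab 50 mm wide stands 12 mm beyond the edge.
- carton_mid (a point): Centre of the small white cover-slip carton, 28 mm (own x) x 64 mm (own y) x 15 mm high, 40 g, loose. It starts flat on the insert across its recess, turned 0.35 to 0.65 rad anticlockwise from the direction in which it fits (own y along the case's x, either way round).
- chamber_mid (a point): Centre of the black counting-chamber case (a closed solid box), 44 mm (own x) x 92 mm (own y) x 19 mm high, about 55 g, loose, flat on the bench to the right of the blue case. It fits its recess with own y along the case's x, either way round.
- eyepiece: Black and grey spare eyepiece, 34 mm across, 44 mm high, standing loose on the bench; origin at the centre of its underside. Leave it alone.
- canister: White canister with black cap, 36 mm across, 54 mm high, standing loose; origin at the centre of its underside. Leave it alone.
- timer: Round white timer with red knob, 65 mm across, 44 mm high, standing loose; origin at the centre of its underside. Leave it alone.
Mind the look-alikes: they are no part of the job. Leave any turquoise look-alike of the part that bears carton_mid alone.

How it is judged:
By the outcome, as a careful person would: the job done as asked, in the order asked, and still so for the second after the job is handed in, with the robot touching nothing.
It also fails if it takes over 70 s, if anything falls off the work surface, if the arm or the gripper's body presses on something with over 40 N, if the wrist force passes 120 N, or if a joint passes its speed limit or range.

## Working session

There is one attempt and no reset: what is moved stays moved. The work goes in short steps, Python scripts to look and compute and a tool call to move; the robot and the scene stay as the last step left them, time stands still between calls to the robot, and variables do not carry over. Pictures are saved under pics/ and viewed, at most 13 in all, crops included, and the job is handed in when it is done.

Besides the shell and the picture viewer there is one more tool, called as name([rows], argument=value, ...), one row to a line, values as JSON. move_arm: Moves the arm, as the interface text tells. Its arguments: {"type":"object","properties":{"increments":{"type":"array"}},"required":["increments"]}

```bash
mkdir -p pics; cat > h.py <<'E'
import numpy as np, cv2
from station import ctrl
def info(c):
    i=ctrl.camera_info(c); return [np.array(i[k],float) for k in("camera_matrix","R","t")]
def ray(c,u,v,z):
    K,R,t=info(c); d=R.T@np.linalg.solve(K,[u,v,1.]); o=-R.T@t
    return o+d*(z-o[2])/d[2]
def proj(c,P):
    K,R,t=info(c); p=(R@np.atleast_2d(P).T).T+t; q=(K@p.T).T; return q[:,:2]/q[:,2:]
def save(c,n,crop=None,s=1):
    im=ctrl.camera(c)[:,:,::-1]
    if crop: a,b,e,f=crop; im=im[a:b,e:f]
    cv2.imwrite(f"pics/{n}.png",cv2.resize(np.ascontiguousarray(im),None,fx=s,fy=s,interpolation=cv2.INTER_CUBIC))
E
python3 - <<'E'
from h import *
for c in("top","scene"):
    K,R,t=info(c); print(c,-R.T@t,R[2],K[0,0])
a=ctrl.camera("top");b=ctrl.camera("scene")
cv2.imwrite("pics/a.png",cv2.resize(a,(780,585))[:,:,::-1]);cv2.imwrite("pics/b.png",cv2.resize(b,(780,585))[:,:,::-1])
np.save("t.npy",a);np.save("s.npy",b)
for c in("top","scene"):
  for n in("case","lid","carton_mid","chamber_mid","eyepiece","canister","timer"):
    for r in ctrl.cut_out(c,n)[:3]:
        m=r["region"].astype(np.uint8); print(c,n,round(r["confidence"],2),np.round(r["position"]),m.sum(),[np.round(x,1) for x in cv2.minAreaRect(np.argwhere(m)[:,::-1].astype(np.float32))])
print(ctrl.observe())
E
```

```text
top [ 321.92453889  175.92089085 1096.11982644] [ 0.23685017 -0.00958498 -0.97149891] 404.81697660340103
scene [ 243.90795297 -343.59830571  735.75501232] [ 0.37540167  0.5765915  -0.72568301] 376.12829479023003
top case 0.7 [188. 238.] 4255 [array([232.5, 191.3]), array([61.2, 81.4]), np.float64(81.1)]
top lid 0.59 [169. 229.] 1402 [array([229.7, 170.4]), array([18.9, 82.2]), np.float64(82.1)]
top carton_mid 0.66 [193. 222.] 264 [array([219. , 194.5]), array([24.7, 10.6]), np.float64(45.0)]
top carton_mid 0.61 [210. 301.] 260 [array([300.2, 212.8]), array([11. , 24.2]), np.float64(29.7)]
top carton_mid 0.53 [252. 213.] 264 [array([210.7, 251.4]), array([11.1, 24.2]), np.float64(7.6)]
top eyepiece 0.61 [159. 343.] 121 [array([339.5, 160.5]), array([ 9.9, 12.7]), np.float64(45.0)]
top canister 0.71 [236. 142.] 217 [array([144.2, 237.3]), array([17.7, 14.1]), np.float64(45.0)]
top timer 0.72 [195. 154.] 504 [array([150.5, 193. ]), array([24., 25.]), np.float64(90.0)]
scene case 0.82 [199. 257.] 4467 [array([246. , 188.5]), array([105.4,  65.8]), np.float64(45.0)]
scene case 0.69 [163. 
[... 942 characters left out ...]
np.float64(61.6)]
{'time_s': 0.8, 'joints': array([-1.27097320e+00,  2.40552912e-01,  5.02805142e-03,  1.33520007e+00,
        1.57678490e-05,  1.57079408e+00]), 'qvel': array([-0.00130895,  0.0004338 ,  0.00030151, -0.00063696,  0.00068769,
        0.00097043]), 'joint_torque': array([ 1.12790988e-05, -3.72152567e+01,  2.52678055e+01,  8.94109671e-04,
       -2.07459798e-04,  4.30121773e-06]), 'eef_pos': array([ 147.6842007 , -477.70594529,  231.34073692]), 'tool_rot': array([3.10628946e+00, 4.69192319e-01, 4.12394404e-05]), 'force': array([0.04493351, 0.46412194, 0.18702106]), 'torque': array([ 0.03081673,  0.04186267, -0.00064932]), 'finger_force': 0.0, 'gripper_width': 1.004568054283242}
```

View pics/a.png

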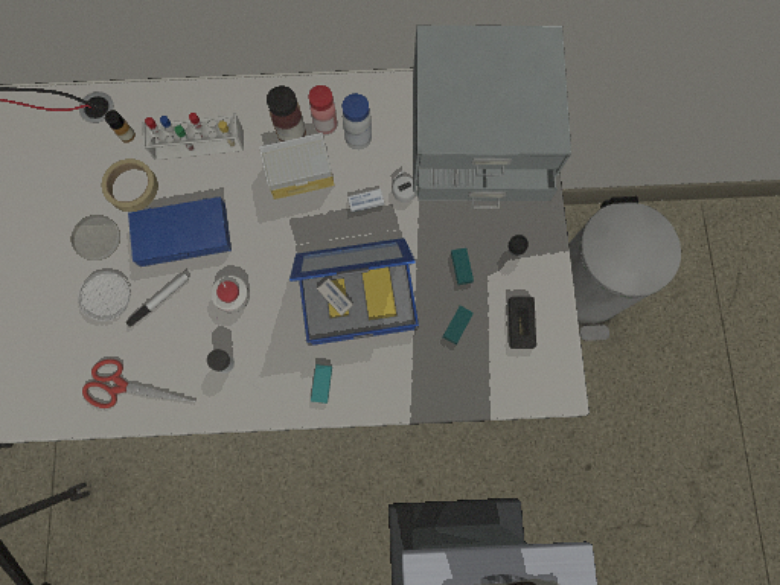

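View pics/b.png

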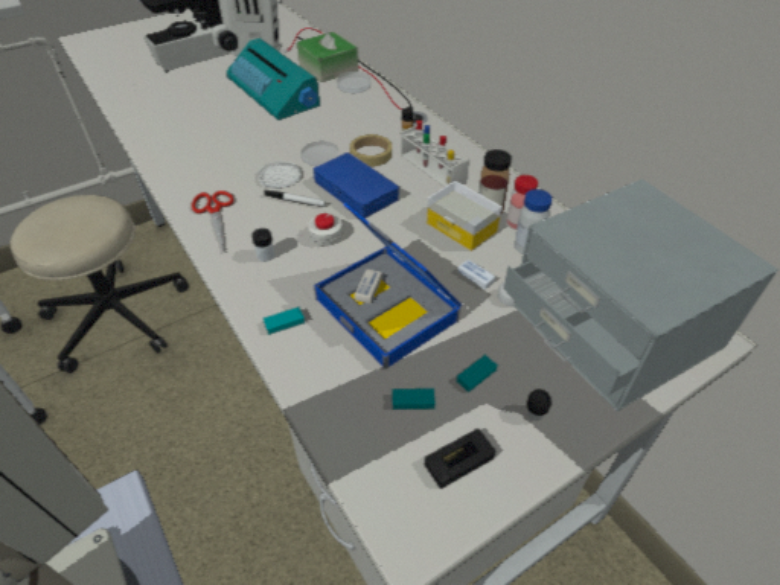

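The top view shows the open case at about (232,191) in original pixels and the white carton askew on the left yellow recess at (219,193). The black chamber case is alone on the right at (342,211).

Three candidates for carton_mid:
- **White box at (219,193):** lies in the blue case, over a recess. It fits the description.
- **Turquoise boxes at (300,213) and (211,252), and another at (303,175):** look-alikes on the bench. I'll leave them alone.

I'll confirm this in an enlarged crop.

```bash
python3 - <<'E'
import numpy as np,cv2
t=np.load("t.npy")[:,:,::-1];s=np.load("s.npy")[:,:,::-1]
def c(im,x,y,w,h,k):
    r=cv2.resize(np.ascontiguousarray(im[y:y+h,x:x+w]),None,fx=k,fy=k,interpolation=cv2.INTER_CUBIC)
    for i in range(0,w,10): cv2.line(r,(i*k,0),(i*k,4 if i%50 else 12),(0,0,255),1)
    for i in range(0,h,10): cv2.line(r,(0,i*k),(4 if i%50 else 12,i*k),(0,0,255),1)
    return r
a=np.hstack([c(t,185,150,100,75,4),c(s,205,155,100,75,4)])
b=np.hstack([c(t,310,180,100,75,4),c(s,255,265,100,75,4)])
cv2.imwrite("pics/c.png",np.vstack([a,b]))
E
```

```text
(no output)
```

View pics/c.png

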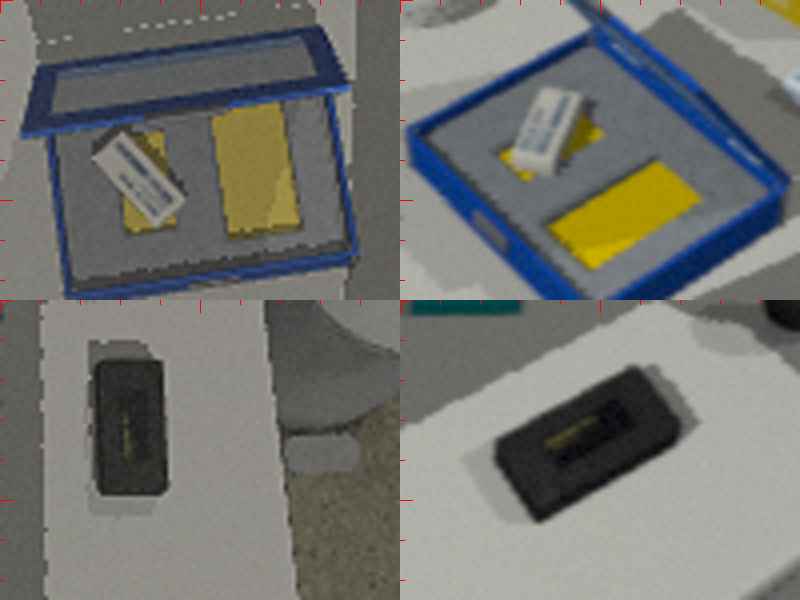

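```bash
python3 - <<'E'
from h import *
T=lambda x,y:(185+x/4,150+y/4); S=lambda x,y:(205+(x-400)/4,155+y/4)
def show(n,c,pts,z):
    P=[ray(c,*p,z) for p in pts]; print(n,c,z,[np.round(p[:2]).tolist() for p in P],"d",[round(float(np.linalg.norm(P[i]-P[i-1]))) for i in range(1,len(P))])
ys=[S(550,228),S(655,162),S(702,200),S(595,270),S(550,228)]
yt=[T(228,237),T(212,116),T(283,103),T(300,230),T(228,237)]
for z in(14,24): show("bigrec","scene",ys,z); show("bigrec","top",yt,z)
show("rim","scene",[S(409,130),S(597,30),S(785,185)],35)
show("rim","top",[T(68,292),T(358,250)],35)
show("lidedge","top",[T(22,133),T(350,88)],170)
ct=[T(93,155),T(124,132),T(187,203),T(160,228)]
cs=[S(545,88),S(587,92),S(555,158),S(513,145)]
show("carton","top",ct,39);show("carton","scene",cs,39)
# chamber top outline
T2=lambda x,y:(310+x/4,180+(y-300)/4); S2=lambda x,y:(255+(x-400)/4,265+(y-300)/4)
show("ch","top",[T2(94,361),T2(163,361),T2(168,495),T2(98,495),T2(94,361)],19)
show("ch","scene",[S2(496,440),S2(633,366),S2(680,413),S2(540,500),S2(496,440)],19)
E
```

```text
bigrec scene 14 [[549.0, 198.0], [637.0, 208.0], [643.0, 164.0], [555.0, 153.0], [549.0, 198.0]] d [88, 45, 89, 45]
bigrec top 14 [[546.0, 198.0], [632.0, 206.0], [639.0, 157.0], [548.0, 149.0], [546.0, 198.0]] d [87, 50, 91, 49]
bigrec scene 24 [[545.0, 190.0], [632.0, 201.0], [638.0, 157.0], [550.0, 146.0], [545.0, 190.0]] d [87, 44, 88, 44]
bigrec top 24 [[544.0, 198.0], [629.0, 206.0], [636.0, 157.0], [546.0, 149.0], [544.0, 198.0]] d [86, 50, 90, 49]
rim scene 35 [[508.0, 304.0], [663.0, 319.0], [683.0, 131.0]] d [156, 189]
rim top 35 [[509.0, 305.0], [529.0, 112.0]] d [195]
lidedge top 170 [[582.0, 315.0], [601.0, 119.0]] d [197]
carton top 39 [[601.0, 287.0], [616.0, 266.0], [565.0, 225.0], [549.0, 243.0]] d [26, 66, 25]
carton scene 39 [[600.0, 285.0], [622.0, 267.0], [572.0, 227.0], [556.0, 252.0]] d [28, 63, 30]
ch top 19 [[573.0, -53.0], [571.0, -100.0], [478.0, -95.0], [480.0, -48.0], [573.0, -53.0]] d [47, 92, 47, 92]
ch scene 19 [[485.0, -52.0], [571.0, -57.0], [574.0, -92.0], [484.0, -91.0], [485.0, -52.0]] d [87, 35, 90, 39]
```

```bash
cat >> h.py <<'E'
from scipy.optimize import minimize
def poly(c,P,k=8,win=None):
    x0,y0,w,h=win; q=(proj(c,P)-[x0-.5,y0-.5])*k
    m=np.zeros((h*k,w*k),np.uint8); cv2.fillConvexPoly(m,np.round(cv2.convexHull(q.astype(np.float32))*16).astype(np.int32),255,shift=4)
    return m
def small(m,k=8): return cv2.GaussianBlur(cv2.resize(m,None,fx=1/k,fy=1/k,interpolation=cv2.INTER_AREA).astype(float)/255,(0,0),1)
def rect(p,L,W,z):  # L along yaw dir
    c,s=np.cos(p[2]),np.sin(p[2]); return [[p[0]+a*L/2*c-b*W/2*s,p[1]+a*L/2*s+b*W/2*c,z] for a,b in((1,1),(1,-1),(-1,-1),(-1,1))]
def box(p,L,W,z0,z1): return rect(p,L,W,z0)+rect(p,L,W,z1)
def fit(render,masks,p0,ign={}):
    wins={};B={}
    for c,m in masks.items():
        ys,xs=np.nonzero(m); wins[c]=(xs.min()-8,ys.min()-8,np.ptp(xs)+17,np.ptp(ys)+17)
        x,y,w,h=wins[c]; B[c]=(cv2.GaussianBlur(m[y:y+h,x:x+w].astype(float),(0,0),1),1-ign[c][y:y+h,x:x+w] if c in ign else 1)
    f=lambda q:sum((((small(render(c,q/[1,1,100],wins[c]))-B[c][0])*B[c][1])**2).sum() for c in B)
    r=minimize(f,np.array(p0)*[1,1,100],method="Nelder-Mead",options=dict(initial_simplex=np.array(p0)*[1,1,100]+np.array([[0,0,0],[6,0,0],[0,6,0],[0,0,8]]),xatol=.1,fatol=.01))
    return np.round(r.x/[1,1,100],3),round(r.fun,1)
def comp(m,x,y):
    n,l=cv2.connectedComponents(m.astype(np.uint8)); return (l==l[y,x]).astype(np.uint8)
E
cat > fitall.py <<'E'
from h import *
I={"top":np.load("t.npy"),"scene":np.load("s.npy")}
hsv={c:cv2.cvtColor(i,cv2.COLOR_RGB2HSV) for c,i in I.items()}
yel={c:((h[...,0]>18)&(h[...,0]<35)&(h[...,1]>120)&(h[...,2]>60)) for c,h in hsv.items()}
def rec(L,W,zf):
    def r(c,p,win): return cv2.bitwise_and(poly(c,rect(p,L,W,zf),8,win),poly(c,rect(p,L,W,22),8,win))
    return r
big={"top":comp(yel["top"],249,193),"scene":comp(yel["scene"],261,208)}
print("big",{c:int(m.sum()) for c,m in big.items()})
for cs in(("top","scene"),("top",),("scene",)): print(cs,fit(rec(98,50,14),{c:big[c] for c in cs},[591,178,.1]))
# chamber
dk={"top":comp(I["top"].max(2)<75,340,212),"scene":comp(I["scene"].max(2)<75,285,303)}
dk={c:cv2.morphologyEx(m,cv2.MORPH_CLOSE,np.ones((9,9))) for c,m in dk.items()}
print("ch",{c:int(m.sum()) for c,m in dk.items()})
bx=lambda L,W,z0,z1:(lambda c,p,win:poly(c,box(p,L,W,z0,z1),8,win))
for cs in(("top","scene"),("top",),("scene",)): print(cs,fit(bx(92,44,0,19),{c:dk[c] for c in cs},[526,-73,-.05]))
cm={}
for c,(u,v) in(("top",(219,194)),("scene",(241,186))):
    ctrl.camera(c)
    for r in ctrl.cut_out(c,"carton_mid"):
        if np.hypot(r["position"][1]-u,r["position"][0]-v)<8: cm[c]=r["region"].astype(np.uint8)
if "scene" not in cm:
    s=hsv["scene"]; cm["scene"]=comp((s[...,2]>150)&(s[...,1]<50),241,186)
print("carton",{c:int(m.sum()) for c,m in cm.items()})
pc=None
for cs in(("top","scene"),("top",),("scene",)):
    q=fit(bx(64,28,24,39),{c:cm[c] for c in cs},[584,255,.65]); print(cs,q); pc=q[0] if pc is None else pc
# small recess
ign={c:cv2.dilate(m,np.ones((3,3))) for c,m in cm.items()}
sm={}
for c,(u,v) in(("top",(219,194)),("scene",(241,186))):
    m=yel[c].copy(); k=np.zeros_like(m); k[v-18:v+19,u-18:u+19]=1; sm[c]=(m&k&(big[c]==0)).astype(np.uint8)
for cs in(("top","scene"),("top",),("scene",)): print("small",cs,fit(rec(70,34,17),{c:sm[c] for c in cs},[585,255,.108],ign))
# lid angle from free edge, left/right ends in top view
E
python3 fitall.py
```

```text
big {'top': 563, 'scene': 499}
('top', 'scene') (array([5.93286e+02, 1.80343e+02, 1.01000e-01]), np.float64(21.3))
('top',) (array([5.92456e+02, 1.79372e+02, 1.07000e-01]), np.float64(15.3))
('scene',) (array([5.94140e+02, 1.81429e+02, 1.06000e-01]), np.float64(1.0))
ch {'top': 597, 'scene': 971}
('top', 'scene') (array([ 5.28117e+02, -7.39590e+01, -5.70000e-02]), np.float64(21.3))
('top',) (array([ 5.28645e+02, -7.41210e+01, -4.80000e-02]), np.float64(2.2))
('scene',) (array([ 5.2755e+02, -7.3793e+01, -4.9000e-02]), np.float64(17.8))
carton {'top': 290, 'scene': 259}
('top', 'scene') (array([583.601, 258.841,   0.709]), np.float64(13.5))
('top',) (array([584.869, 257.781,   0.701]), np.float64(4.4))
('scene',) (array([583.153, 260.551,   0.698]), np.float64(1.4))
small ('top', 'scene') (array([5.86595e+02, 2.56322e+02, 1.36000e-01]), np.float64(2.7))
small ('top',) (array([5.86735e+02, 2.55669e+02, 1.35000e-01]), np.float64(1.6))
small ('scene',) (array([5.85871e+02, 2.57561e+02, 1.12000e-01]), np.float64(0.3))
```

The crop confirms the carton is the white box with blue print lying in the case. Fits from the two cameras agree to about 2 mm:

| Item | x (mm) | y (mm) | Yaw (rad) |
|---|---|---|---|
| Carton | 584 | 259 | 0.70 |
| Small recess | 586.4 | 256.5 | 0.108 |
| Chamber case | 528 | -74 | -0.05 |
| Large recess | 593.3 | 180.5 | 0.105 |

I'll use a 40° lean throughout.

```bash
cat > go.py <<'E'
import sys
from h import *
from scipy.spatial.transform import Rotation as Ro
def rot(tilt,az):
    t=np.radians(tilt);z=np.array([np.sin(t)*np.cos(az),np.sin(t)*np.sin(az),-np.cos(t)])
    o=ctrl.observe();R0=Ro.from_rotvec(o["tool_rot"]).as_matrix()
    y=np.array([-np.sin(az),np.cos(az),0]); y=y if y@R0[:,1]>=0 else -y
    return np.c_[np.cross(y,z),y,z],R0,o
def go(x,y,z,tilt,az):
    R,R0,o=rot(tilt,az); print("shift",np.round(np.array([x,y,z])-o["eef_pos"],1),"turn",np.round(np.degrees(Ro.from_matrix(R@R0.T).as_rotvec()),1),"tcp",np.round(o["eef_pos"],1),"t",round(o["time_s"],1),"F",np.round(o["force"],1),"tilt err",np.round(R[:,2]-R0[:,2],3),"yaxis",np.round(R0[:,1],2))
if __name__=="__main__": go(*map(float,sys.argv[1:]))
E
python3 go.py 440 100 260 40 0.4; python3 go.py 535 218 112 40 0.7
```

```text
shift [292.3 577.7  28.7] turn [ 13.7 -37.6   5.5] tcp [ 147.7 -477.7  231.3] t 1.0 F [-0.  1. -0.] tilt err [0.592 0.25  0.234] yaxis [ 0.3  -0.96  0.  ]
shift [ 387.3  695.7 -119.3] turn [ 19.3 -35.3  22. ] tcp [ 147.7 -477.7  231.3] t 1.0 F [-0.  1. -0.] tilt err [0.492 0.414 0.234] yaxis [ 0.3  -0.96  0.  ]
```

move_arm([
  {"gripper": 0.2, "tx": 40, "ty": 30, "tz": 29, "rz": 2},
  {"gripper": 0.2, "tx": 80, "ty": 65, "tz": 29, "rz": 4},
  {"gripper": 0.2, "tx": 110, "ty": 100, "tz": 29, "rz": 6},
  {"gripper": 0.2, "tx": 140, "ty": 135, "tz": 29, "rz": 6},
  {"gripper": 0.2, "tx": 170, "ty": 170, "tz": 29, "rz": 6},
  {"gripper": 0.2, "tx": 195, "ty": 205, "tz": 29, "rz": 6},
])

```text
invalid input at $.increments[0]: expected keys gripper, tx, ty, tz, rx, ry, rz
```

```bash
python3 go.py 440 100 260 40 0.4; python3 -c "
from h import *
print(np.round(ctrl.observe()['joints'],2))"
```

```text
shift [292.3 577.7  28.7] turn [ 13.7 -37.6   5.5] tcp [ 147.7 -477.7  231.3] t 1.0 F [-0.  1. -0.] tilt err [0.592 0.25  0.234] yaxis [ 0.3  -0.96  0.  ]
[-1.27  0.24  0.01  1.34 -0.    1.57]
```

move_arm([
  {"gripper": 0.2, "tx": 40, "ty": 30, "tz": 15, "rx": 0, "ry": 0, "rz": 0},
  {"gripper": 0.2, "tx": 75, "ty": 60, "tz": 29, "rx": 0, "ry": 0, "rz": 0},
  {"gripper": 0.2, "tx": 105, "ty": 90, "tz": 29, "rx": 0, "ry": 0, "rz": 0},
  {"gripper": 0.2, "tx": 135, "ty": 120, "tz": 29, "rx": 0, "ry": -3, "rz": 0},
  {"gripper": 0.2, "tx": 160, "ty": 150, "tz": 29, "rx": 0, "ry": -6, "rz": 0},
  {"gripper": 0.2, "tx": 180, "ty": 185, "tz": 29, "rx": 0, "ry": -6, "rz": 0},
])

```text
time_s: 1.5
eef_pos: [321.0, -303.1, 260.5]
tool_rot: [3.086, 0.464, 0.166]
force: [0.9, 0.3, 0.3]
gripper_width: 0.6
finger_force: 0.0
```

```bash
python3 go.py 440 100 260 40 0.4; python3 -c "
from h import *
print(np.round(ctrl.observe()['joints'],2))"
```

```text
shift [119.  403.1  -0.5] turn [ 13.3 -31.5   6.3] tcp [ 321.  -303.1  260.5] t 1.5 F [0.9 0.3 0.3] tilt err [0.485 0.251 0.228] yaxis [ 0.29 -0.96  0.03]
[-0.81  0.05 -0.15  1.3   0.08  2.04]
```

```bash
sed -i 's/y=y if y@R0.*$//' go.py; sed -i 's/,0\]); *$/,0])/' go.py; python3 go.py 330 -60 270 10 -0.9;python3 go.py 350 -60 270 10 -1
```

```text
shift [  9.  243.1   9.5] turn [-17.2   7.6 110.4] tcp [ 321.  -303.1  260.5] t 1.5 F [0.9 0.3 0.3] tilt err [ 0.001 -0.135  0.009] yaxis [ 0.29 -0.96  0.03]
shift [ 29.  243.1   9.5] turn [-16.5   8.3 104.7] tcp [ 321.  -303.1  260.5] t 1.5 F [0.9 0.3 0.3] tilt err [-0.013 -0.145  0.009] yaxis [ 0.29 -0.96  0.03]
```

move_arm([
  {"gripper": 0.2, "tx": 10, "ty": 30, "tz": 5, "rx": 0, "ry": 0, "rz": 7},
  {"gripper": 0.2, "tx": 20, "ty": 60, "tz": 10, "rx": 0, "ry": 0, "rz": 14},
  {"gripper": 0.2, "tx": 30, "ty": 90, "tz": 10, "rx": 0, "ry": 0, "rz": 21},
  {"gripper": 0.2, "tx": 40, "ty": 120, "tz": 10, "rx": 0, "ry": 0, "rz": 28},
  {"gripper": 0.2, "tx": 50, "ty": 150, "tz": 10, "rx": 0, "ry": 0, "rz": 35},
  {"gripper": 0.2, "tx": 60, "ty": 180, "tz": 10, "rx": 0, "ry": 0, "rz": 42},
  {"gripper": 0.2, "tx": 60, "ty": 210, "tz": 10, "rx": 0, "ry": 0, "rz": 49},
  {"gripper": 0.2, "tx": 60, "ty": 240, "tz": 10, "rx": 0, "ry": 0, "rz": 56},
  {"gripper": 0.2, "tx": 60, "ty": 270, "tz": 10, "rx": 0, "ry": 0, "rz": 63},
  {"gripper": 0.2, "tx": 60, "ty": 300, "tz": 10, "rx": 0, "ry": 0, "rz": 70},
])

```text
time_s: 2.33
eef_pos: [380.0, -2.8, 270.5]
tool_rot: [-2.233, -2.138, -0.145]
force: [-0.4, -1.0, 0.1]
gripper_width: 0.599
finger_force: 0.0
```

```bash
python3 go.py 440 130 240 40 0.7; python3 -c "
from h import *
print(np.round(ctrl.observe()['joints'],2))"
```

```text
shift [ 60.  132.8 -30.5] turn [-27.1 -50.2 123.4] tcp [380.   -2.8 270.5] t 2.3 F [-0.4 -1.   0.1] tilt err [0.456 0.316 0.228] yaxis [ 1.   -0.04  0.03]
[-0.09 -0.04 -0.21  1.37  0.1   1.53]
```

move_arm([
  {"gripper": 0.2, "tx": 5, "ty": 10, "tz": 0, "rx": 0, "ry": 0, "rz": 7},
  {"gripper": 0.2, "tx": 10, "ty": 20, "tz": 0, "rx": 0, "ry": 0, "rz": 14},
  {"gripper": 0.2, "tx": 15, "ty": 30, "tz": 0, "rx": 0, "ry": 0, "rz": 21},
  {"gripper": 0.2, "tx": 20, "ty": 40, "tz": 0, "rx": 0, "ry": 0, "rz": 28},
  {"gripper": 0.2, "tx": 25, "ty": 50, "tz": 0, "rx": 0, "ry": 0, "rz": 35},
  {"gripper": 0.2, "tx": 30, "ty": 60, "tz": 0, "rx": 0, "ry": 0, "rz": 42},
  {"gripper": 0.2, "tx": 30, "ty": 70, "tz": 0, "rx": 0, "ry": 0, "rz": 49},
  {"gripper": 0.2, "tx": 30, "ty": 80, "tz": 0, "rx": 0, "ry": 0, "rz": 56},
  {"gripper": 0.2, "tx": 30, "ty": 90, "tz": 0, "rx": 0, "ry": 0, "rz": 63},
  {"gripper": 0.2, "tx": 30, "ty": 100, "tz": 0, "rx": 0, "ry": 0, "rz": 70},
])

```text
time_s: 3.17
eef_pos: [410.3, 96.3, 270.3]
tool_rot: [-0.594, -2.99, -0.076]
force: [-0.6, -0.3, -0.1]
gripper_width: 0.598
finger_force: 0.0
```

```bash
python3 go.py 450 145 200 40 0.7; python3 -c "
from h import *
print(np.round(ctrl.observe()['joints'],2))"
```

```text
shift [ 39.7  48.7 -70.3] turn [  5.6 -47.6  58.5] tcp [410.3  96.3 270.3] t 3.2 F [-0.6 -0.3 -0.1] tilt err [0.572 0.347 0.228] yaxis [0.38 0.92 0.03]
[ 0.17  0.12 -0.04  1.47  0.08  0.56]
```

move_arm([
  {"gripper": 0.2, "tx": 4, "ty": 5, "tz": -7, "rx": 0.5, "ry": -4.5, "rz": 5.5},
  {"gripper": 0.2, "tx": 8, "ty": 10, "tz": -14, "rx": 1, "ry": -9, "rz": 11},
  {"gripper": 0.2, "tx": 12, "ty": 15, "tz": -21, "rx": 1.5, "ry": -13.4, "rz": 16.5},
  {"gripper": 0.2, "tx": 16, "ty": 20, "tz": -28, "rx": 2, "ry": -17.9, "rz": 22},
  {"gripper": 0.2, "tx": 20, "ty": 25, "tz": -35, "rx": 2.5, "ry": -22.4, "rz": 27.5},
  {"gripper": 0.2, "tx": 24, "ty": 30, "tz": -42, "rx": 3.1, "ry": -26.9, "rz": 33},
  {"gripper": 0.2, "tx": 28, "ty": 35, "tz": -49, "rx": 3.6, "ry": -31.3, "rz": 38.5},
  {"gripper": 0.2, "tx": 32, "ty": 40, "tz": -56, "rx": 4.2, "ry": -35.8, "rz": 44},
  {"gripper": 0.2, "tx": 36, "ty": 45, "tz": -63, "rx": 4.8, "ry": -40.3, "rz": 49.5},
  {"gripper": 0.2, "tx": 40, "ty": 49, "tz": -70, "rx": 5.2, "ry": -44, "rz": 54},
])

```text
time_s: 4.0
eef_pos: [449.5, 145.1, 200.3]
tool_rot: [-0.756, 2.403, 0.301]
force: [0.5, -0.0, -0.3]
gripper_width: 0.602
finger_force: 0.0
```

```bash
python3 go.py 535 218 112 40 0.7; python3 -c "
from h import *
print(np.round(ctrl.observe()['joints'],2))"
```

```text
shift [ 85.5  72.9 -88.3] turn [ 0.2 -3.5  4.4] tcp [449.5 145.1 200.3] t 4.0 F [ 0.5 -0.  -0.3] tilt err [0.018 0.04  0.031] yaxis [-0.58  0.81  0.04]
[ 0.1  -0.17 -0.73  0.45  0.33 -0.41]
```

move_arm([
  {"gripper": 0.2, "tx": 20, "ty": 18, "tz": -22, "rx": 0, "ry": -1.7, "rz": 2.2},
  {"gripper": 0.2, "tx": 42, "ty": 36, "tz": -44, "rx": 0.2, "ry": -3.5, "rz": 4.4},
  {"gripper": 0.2, "tx": 64, "ty": 54, "tz": -66, "rx": 0.2, "ry": -3.5, "rz": 4.4},
  {"gripper": 0.2, "tx": 85.5, "ty": 73, "tz": -88, "rx": 0.2, "ry": -3.5, "rz": 4.4},
  {"gripper": 0.2, "tx": 85.5, "ty": 73, "tz": -88, "rx": 0.2, "ry": -3.5, "rz": 4.4},
])

```text
time_s: 4.42
eef_pos: [536.0, 219.4, 105.5]
tool_rot: [-0.844, 2.333, 0.311]
force: [-1.2, 0.4, -0.1]
gripper_width: 0.598
finger_force: 0.0
```

```bash
python3 go.py 583.6 258.9 35.5 40 0.7; python3 -c "
from h import *
print(np.round(ctrl.observe()['joints'],2))
a=ctrl.camera('scene');b=ctrl.camera('top')
f=lambda i,x,y:cv2.resize(i[y:y+150,x:x+100][:,:,::-1],(400,600),interpolation=cv2.INTER_CUBIC)
cv2.imwrite('pics/d.png',np.hstack([f(a,200,100),f(b,185,110)]))"
```

```text
shift [ 47.6  39.5 -70. ] turn [ 0.1 -0.8  0.2] tcp [536.  219.4 105.5] t 4.4 F [-1.2  0.4 -0.1] tilt err [0.009 0.003 0.008] yaxis [-0.64  0.77  0.01]
[ 0.24  0.19 -0.72  0.03  0.29 -0.36]
```

View pics/d.png

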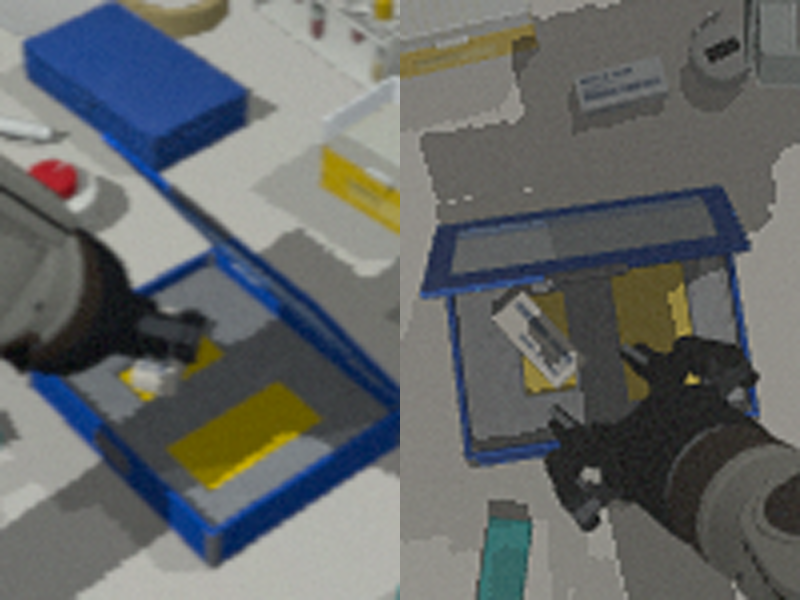

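The view shows the carton clear, with the open fingers in front of it and lined up with its long axis. The lid is untouched. Measured z is 6 mm below the commanded height, so I'll check that before going down.

move_arm([
  {"gripper": 0.2, "tx": 24, "ty": 20, "tz": -29, "rx": 0.1, "ry": -0.8, "rz": 0.2},
  {"gripper": 0.2, "tx": 24, "ty": 20, "tz": -29, "rx": 0.1, "ry": -0.8, "rz": 0.2},
  {"gripper": 0.2, "tx": 24, "ty": 20, "tz": -29, "rx": 0.1, "ry": -0.8, "rz": 0.2},
])

```text
time_s: 4.77
eef_pos: [558.5, 237.6, 80.9]
tool_rot: [-0.844, 2.315, 0.306]
force: [0.1, 0.7, -0.7]
gripper_width: 0.599
finger_force: 0.0
```

```bash
python3 go.py 583.6 258.9 35.5 40 0.7
```

```text
shift [ 25.1  21.3 -45.4] turn [-0.   0.2  0.1] tcp [558.5 237.6  80.9] t 4.8 F [ 0.1  0.7 -0.7] tilt err [-0.004  0.    -0.002] yaxis [-0.64  0.77 -0.  ]
```

move_arm([
  {"gripper": 0.2, "tx": 8, "ty": 7, "tz": -14, "rx": 0, "ry": 0, "rz": 0},
  {"gripper": 0.2, "tx": 17, "ty": 14, "tz": -28, "rx": 0, "ry": 0, "rz": 0},
  {"gripper": 0.2, "tx": 25, "ty": 21, "tz": -41, "rx": 0, "ry": 0, "rz": 0},
  {"gripper": 0.2, "tx": 25, "ty": 21, "tz": -41, "rx": 0, "ry": 0, "rz": 0},
  {"gripper": 0.2, "tx": 25, "ty": 21, "tz": -41, "rx": 0, "ry": 0, "rz": 0},
  {"gripper": 0.2, "tx": 25, "ty": 21, "tz": -41, "rx": 0, "ry": 0, "rz": 0},
])

```text
time_s: 5.27
eef_pos: [585.0, 258.5, 45.0]
tool_rot: [-0.842, 2.308, 0.305]
force: [0.2, 0.2, 0.1]
gripper_width: 0.6
finger_force: 0.0
```

```bash
python3 go.py 583.6 258.9 35.5 40 0.7
```

```text
shift [-1.4  0.4 -9.5] turn [-0.2  0.7  0.1] tcp [585.  258.5  45. ] t 5.3 F [0.2 0.2 0.1] tilt err [-0.01  -0.001 -0.007] yaxis [-0.64  0.77 -0.01]
```

move_arm([
  {"gripper": 0.2, "tx": -1, "ty": 0, "tz": -5, "rx": 0, "ry": 0, "rz": 0},
  {"gripper": 0.2, "tx": -1, "ty": 0, "tz": -9.5, "rx": 0, "ry": 0, "rz": 0},
  {"gripper": 0.2, "tx": -1, "ty": 0, "tz": -9.5, "rx": 0, "ry": 0, "rz": 0},
  {"gripper": -0.2, "tx": -1, "ty": 0, "tz": -9.5, "rx": 0, "ry": 0, "rz": 0},
  {"gripper": -0.5, "tx": -1, "ty": 0, "tz": -9.5, "rx": 0, "ry": 0, "rz": 0},
  {"gripper": -1, "tx": -1, "ty": 0, "tz": -9.5, "rx": 0, "ry": 0, "rz": 0},
  {"gripper": -1, "tx": -1, "ty": 0, "tz": -9.5, "rx": 0, "ry": 0, "rz": 0},
  {"gripper": -1, "tx": -1, "ty": 0, "tz": -9.5, "rx": 0, "ry": 0, "rz": 0},
])

```text
time_s: 5.93
eef_pos: [583.9, 258.8, 33.0]
tool_rot: [-0.843, 2.31, 0.305]
force: [-1.1, -1.8, 2.9]
gripper_width: 0.311
finger_force: 59.2
```

```bash
python3 go.py 583.6 258.9 50 40 0.7
```

```text
shift [-0.3  0.1 17. ] turn [-0.1  0.5  0.1] tcp [583.9 258.8  33. ] t 5.9 F [-1.1 -1.8  2.9] tilt err [-0.008 -0.001 -0.005] yaxis [-0.64  0.77 -0.  ]
```

move_arm([
  {"gripper": -1, "tx": -3, "ty": -2, "tz": 7, "rx": 0, "ry": 0, "rz": 0},
  {"gripper": -1, "tx": -8, "ty": -4, "tz": 15, "rx": 0, "ry": 0, "rz": 0},
  {"gripper": -1, "tx": -8, "ty": -4, "tz": 15, "rx": 0, "ry": 0, "rz": -6},
  {"gripper": -1, "tx": -8, "ty": -4, "tz": 15, "rx": 0, "ry": 0, "rz": -12},
  {"gripper": -1, "tx": -8, "ty": -4, "tz": 15, "rx": 0, "ry": 0, "rz": -18},
  {"gripper": -1, "tx": -8, "ty": -4, "tz": 15, "rx": 0, "ry": 0, "rz": -24},
  {"gripper": -1, "tx": -8, "ty": -4, "tz": 15, "rx": 0, "ry": 0, "rz": -30},
  {"gripper": -1, "tx": -8, "ty": -4, "tz": 15, "rx": 0, "ry": 0, "rz": -34},
  {"gripper": -1, "tx": -8, "ty": -4, "tz": 15, "rx": 0, "ry": 0, "rz": -34},
  {"gripper": -1, "tx": -8, "ty": -4, "tz": 15, "rx": 0, "ry": 0, "rz": -34},
])

```text
time_s: 6.77
eef_pos: [575.5, 255.9, 48.5]
tool_rot: [-0.134, 2.432, 0.044]
force: [-0.5, 0.1, 0.0]
gripper_width: 0.303
finger_force: 59.1
```

```bash
python3 go.py 586.4 256.5 40 40 0.108;  python3 -c "
from h import *
print(np.round(ctrl.observe()['joints'],2))
a=ctrl.camera('scene');b=ctrl.camera('top')
f=lambda i,x,y:cv2.resize(i[y:y+75,x:x+50][:,:,::-1],(400,600),interpolation=cv2.INTER_CUBIC)
cv2.imwrite('pics/e.png',np.hstack([f(a,215,150),f(b,200,160)]))"
```

```text
shift [10.9  0.6 -8.5] turn [ 0.2  0.5 -0. ] tcp [575.5 255.9  48.5] t 6.8 F [-0.5  0.1  0. ] tilt err [-0.007  0.002 -0.005] yaxis [-0.11  0.99 -0.  ]
[ 0.56  0.39 -0.67 -0.14 -0.29  0.35]
```

View pics/e.png

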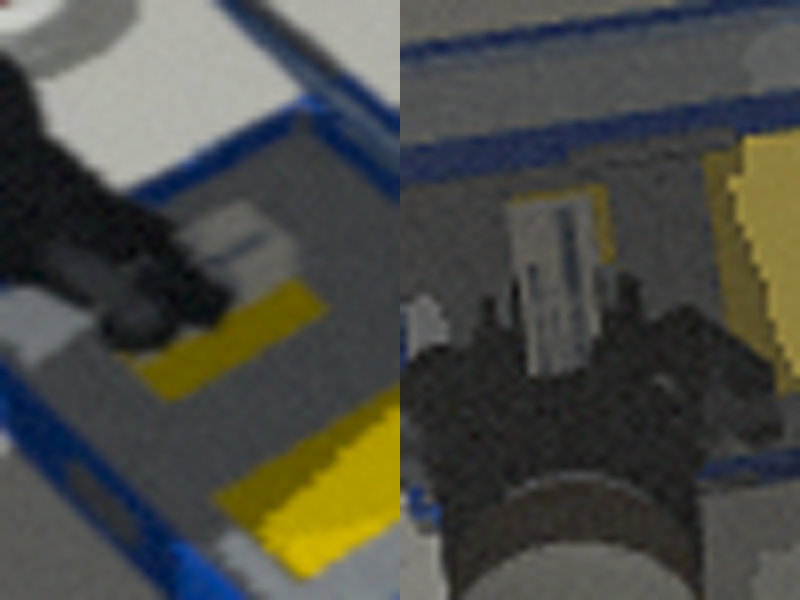

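The carton is now parallel to the recess and held level. In the top crop a yellow strip shows along its right side and far end, which fits the offset still to go. I'll move it forward, then down.

move_arm([
  {"gripper": -1, "tx": 5, "ty": 0.7, "tz": 0, "rx": 0, "ry": 0, "rz": 0},
  {"gripper": -1, "tx": 10, "ty": 1.4, "tz": 0, "rx": 0, "ry": 0, "rz": 0},
  {"gripper": -1, "tx": 10, "ty": 1.4, "tz": -5, "rx": 0, "ry": 0, "rz": 0},
  {"gripper": -1, "tx": 10, "ty": 1.4, "tz": -9, "rx": 0, "ry": 0, "rz": 0},
  {"gripper": -1, "tx": 10, "ty": 1.4, "tz": -12, "rx": 0, "ry": 0, "rz": 0},
  {"gripper": -1, "tx": 10, "ty": 1.4, "tz": -12, "rx": 0, "ry": 0, "rz": 0},
  {"gripper": -1, "tx": 10, "ty": 1.4, "tz": -12, "rx": 0, "ry": 0, "rz": 0},
  {"gripper": -1, "tx": 10, "ty": 1.4, "tz": -12, "rx": 0, "ry": 0, "rz": 0},
])

```text
time_s: 7.53
eef_pos: [585.6, 256.2, 35.5]
tool_rot: [-0.13, 2.433, 0.042]
force: [-0.5, 0.5, -0.2]
gripper_width: 0.306
finger_force: 59.1
```

```bash
python3 go.py 585.4 257.3 31 40 0.108
```

```text
shift [-0.2  1.1 -4.5] turn [0.2 0.4 0.2] tcp [585.6 256.2  35.5] t 7.5 F [-0.5  0.5 -0.2] tilt err [-0.006  0.005 -0.005] yaxis [-0.1   0.99 -0.  ]
```

move_arm([
  {"gripper": -1, "tx": 0, "ty": 1, "tz": -2, "rx": 0, "ry": 0, "rz": 0},
  {"gripper": -1, "tx": 0, "ty": 1, "tz": -4, "rx": 0, "ry": 0, "rz": 0},
  {"gripper": -1, "tx": 0, "ty": 1, "tz": -5, "rx": 0, "ry": 0, "rz": 0},
  {"gripper": -1, "tx": 0, "ty": 1, "tz": -5, "rx": 0, "ry": 0, "rz": 0},
])

```text
time_s: 7.87
eef_pos: [587.0, 258.0, 32.8]
tool_rot: [-0.128, 2.428, 0.044]
force: [-2.8, -0.8, 7.5]
gripper_width: 0.309
finger_force: 60.0
```

```bash
python3 go.py 585.4 257.3 31 40 0.108; python3 -c "
from h import *
b=ctrl.camera('top');a=ctrl.camera('scene')
f=lambda i,x,y:cv2.resize(i[y:y+75,x:x+50][:,:,::-1],(400,600),interpolation=cv2.INTER_CUBIC)
cv2.imwrite('pics/f.png',np.hstack([f(a,215,150),f(b,200,160)]))"
```

```text
shift [-1.6 -0.7 -1.8] turn [0.1 0.7 0.2] tcp [587.  258.   32.8] t 7.9 F [-2.8 -0.8  7.5] tilt err [-0.01   0.003 -0.008] yaxis [-0.1   0.99 -0.  ]
```

View pics/f.png

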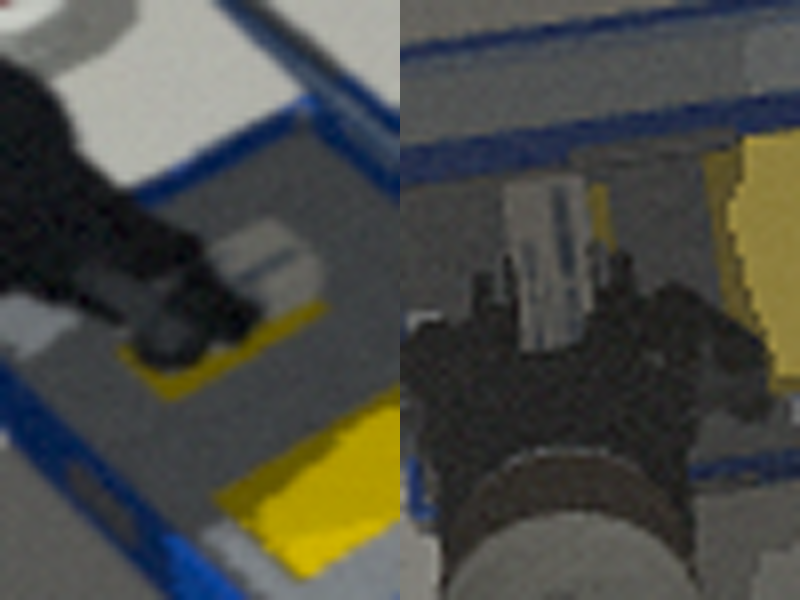

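The top crop shows a yellow strip 2.5 px wide on the carton's right, so it sits about 1.5 mm too far left and slightly forward. The 7.5 N contact says the same. I'll lift it slightly, shift, and go down again.

move_arm([
  {"gripper": -1, "tx": -0.5, "ty": -0.5, "tz": 5, "rx": 0, "ry": 0, "rz": 0},
  {"gripper": -1, "tx": -1.5, "ty": -2, "tz": 5, "rx": 0, "ry": 0, "rz": 0},
  {"gripper": -1, "tx": -1.5, "ty": -2, "tz": 5, "rx": 0, "ry": 0, "rz": 0},
  {"gripper": -1, "tx": -1.5, "ty": -2, "tz": 2, "rx": 0, "ry": 0, "rz": 0},
  {"gripper": -1, "tx": -1.5, "ty": -2, "tz": 0, "rx": 0, "ry": 0, "rz": 0},
  {"gripper": -1, "tx": -1.5, "ty": -2, "tz": 0, "rx": 0, "ry": 0, "rz": 0},
])

```text
time_s: 8.47
eef_pos: [583.6, 254.9, 29.6]
tool_rot: [-0.13, 2.434, 0.041]
force: [-0.8, -0.8, -1.1]
gripper_width: 0.305
finger_force: 59.0
```

```bash
python3 go.py 585.5 256.2 31 40 0.108
```

```text
shift [1.9 1.3 1.4] turn [0.2 0.4 0.2] tcp [583.6 254.9  29.6] t 8.5 F [-0.8 -0.8 -1.1] tilt err [-0.005  0.005 -0.004] yaxis [-0.1   0.99 -0.  ]
```

It's in: carton bottom at about 20.6 mm with no force. I'll release it and back off.

move_arm([
  {"gripper": -0.2, "tx": 0, "ty": 0, "tz": 0, "rx": 0, "ry": 0, "rz": 0},
  {"gripper": 0, "tx": 0, "ty": 0, "tz": 0, "rx": 0, "ry": 0, "rz": 0},
  {"gripper": 0, "tx": 0, "ty": 0, "tz": 0, "rx": 0, "ry": 0, "rz": 0},
  {"gripper": 0, "tx": 0, "ty": 0, "tz": 0, "rx": 0, "ry": 0, "rz": 0},
  {"gripper": 0, "tx": -12, "ty": 0, "tz": 15, "rx": 0, "ry": 0, "rz": 0},
  {"gripper": 0, "tx": -36, "ty": -4, "tz": 45, "rx": 0, "ry": 0, "rz": 0},
  {"gripper": 0, "tx": -60, "ty": -6, "tz": 75, "rx": 0, "ry": 0, "rz": 0},
  {"gripper": 0, "tx": -85, "ty": -8, "tz": 105, "rx": 0, "ry": 0, "rz": 0},
  {"gripper": 0, "tx": -110, "ty": -40, "tz": 130, "rx": 0, "ry": 0, "rz": 0},
  {"gripper": 0, "tx": -130, "ty": -80, "tz": 150, "rx": 0, "ry": 0, "rz": 0},
])

```text
time_s: 9.3
eef_pos: [459.5, 187.5, 178.0]
tool_rot: [-0.134, 2.429, 0.046]
force: [1.1, 0.3, 0.4]
gripper_width: 0.497
finger_force: 0.0
```

```bash
cat > chk.py <<'E'
from h import *
bx=lambda L,W,z0,z1:(lambda c,p,win:poly(c,box(p,L,W,z0,z1),8,win))
for c,(u,v) in(("top",(219,194)),("scene",(241,186))):
    ctrl.camera(c)
    for r in ctrl.cut_out(c,"carton_mid"):
        if np.hypot(r["position"][1]-u,r["position"][0]-v)<10:
            m=r["region"].astype(np.uint8)
            for z in(17,24): print(c,m.sum(),z,fit(bx(64,28,z,z+15),{c:m},[586,256,.108]))
E
python3 chk.py; python3 go.py 440 -74 200 40 -0.05
```

```text
scene 281 17 (array([5.82938e+02, 2.58148e+02, 9.10000e-02]), np.float64(1.5))
scene 281 24 (array([5.79649e+02, 2.52153e+02, 9.90000e-02]), np.float64(2.3))
shift [ -20.1 -259.6   22.8] turn [ 0.1  0.7 -8.8] tcp [460.1 185.6 177.2] t 9.5 F [0.1 0.2 0.3] tilt err [-0.006 -0.098 -0.008] yaxis [-0.1   0.99 -0.  ]
```

The scene-camera fit puts the carton seated: floor height z=17 fits best, at (583,258). On to the chamber.

move_arm([
  {"gripper": 0.6, "tx": -5, "ty": -35, "tz": 5, "rx": 0, "ry": 0, "rz": -3},
  {"gripper": 0.6, "tx": -8, "ty": -70, "tz": 5, "rx": 0, "ry": 0, "rz": -6},
  {"gripper": 0.6, "tx": -8, "ty": -105, "tz": 5, "rx": 0, "ry": 0, "rz": -9},
  {"gripper": 0.6, "tx": -8, "ty": -140, "tz": 0, "rx": 0, "ry": 0.5, "rz": -9},
  {"gripper": 0.6, "tx": 0, "ty": -175, "tz": -20, "rx": 0, "ry": 0.5, "rz": -9},
  {"gripper": 0.6, "tx": 5, "ty": -210, "tz": -40, "rx": 0, "ry": 0.5, "rz": -9},
  {"gripper": 0.6, "tx": 10, "ty": -240, "tz": -60, "rx": 0, "ry": 0.5, "rz": -9},
  {"gripper": 0.6, "tx": 15, "ty": -260, "tz": -80, "rx": 0, "ry": 0.5, "rz": -9},
  {"gripper": 0.6, "tx": 20, "ty": -260, "tz": -100, "rx": 0, "ry": 0.5, "rz": -9},
  {"gripper": 0.6, "tx": 20, "ty": -260, "tz": -100, "rx": 0, "ry": 0.5, "rz": -9},
])

```text
time_s: 10.33
eef_pos: [477.9, -75.3, 69.4]
tool_rot: [0.067, 2.454, -0.027]
force: [-0.8, 0.1, -1.0]
gripper_width: 0.802
finger_force: 0.0
```

```bash
python3 go.py 530 -74 11 40 -0.05; python3 -c "
from h import *
print(np.round(ctrl.observe()['joints'],2))"
```

```text
shift [ 52.1   1.3 -58.4] turn [ 0.1 -0.6  0.3] tcp [477.9 -75.3  69.4] t 10.3 F [-0.8  0.1 -1. ] tilt err [0.009 0.005 0.007] yaxis [ 0.06  1.   -0.  ]
[-0.22  0.1  -1.02 -0.23  0.1  -0.13]
```

move_arm([
  {"gripper": 0.6, "tx": 15, "ty": 1, "tz": -10, "rx": 0, "ry": 0, "rz": 0},
  {"gripper": 0.6, "tx": 30, "ty": 1, "tz": -24, "rx": 0, "ry": 0, "rz": 0},
  {"gripper": 0.6, "tx": 45, "ty": 1, "tz": -38, "rx": 0, "ry": 0, "rz": 0},
  {"gripper": 0.6, "tx": 52, "ty": 1, "tz": -50, "rx": 0, "ry": 0, "rz": 0},
  {"gripper": 0.6, "tx": 52, "ty": 1, "tz": -50, "rx": 0, "ry": 0, "rz": 0},
  {"gripper": 0.6, "tx": 52, "ty": 1, "tz": -50, "rx": 0, "ry": 0, "rz": 0},
  {"gripper": 0.6, "tx": 52, "ty": 1, "tz": -50, "rx": 0, "ry": 0, "rz": 0},
])

```text
time_s: 10.92
eef_pos: [531.4, -72.4, 25.3]
tool_rot: [0.061, 2.445, -0.027]
force: [0.2, 0.4, 0.3]
gripper_width: 0.799
finger_force: 0.0
```

```bash
python3 go.py 530 -74 12 40 -0.05; python3 -c "
from h import *
print(np.round(ctrl.observe()['joints'],2))
b=ctrl.camera('top');a=ctrl.camera('scene')
f=lambda i,x,y:cv2.resize(i[y:y+75,x:x+50][:,:,::-1],(400,600),interpolation=cv2.INTER_CUBIC)
cv2.imwrite('pics/g.png',np.hstack([f(a,270,260),f(b,315,180)]))"
```

```text
shift [ -1.4  -1.6 -13.3] turn [ 0.2 -0.1  0.1] tcp [531.4 -72.4  25.3] t 10.9 F [0.2 0.4 0.3] tilt err [0.002 0.003 0.001] yaxis [ 0.05  1.   -0.  ]
[-0.18  0.32 -0.95 -0.4   0.08 -0.1 ]
```

View pics/g.png

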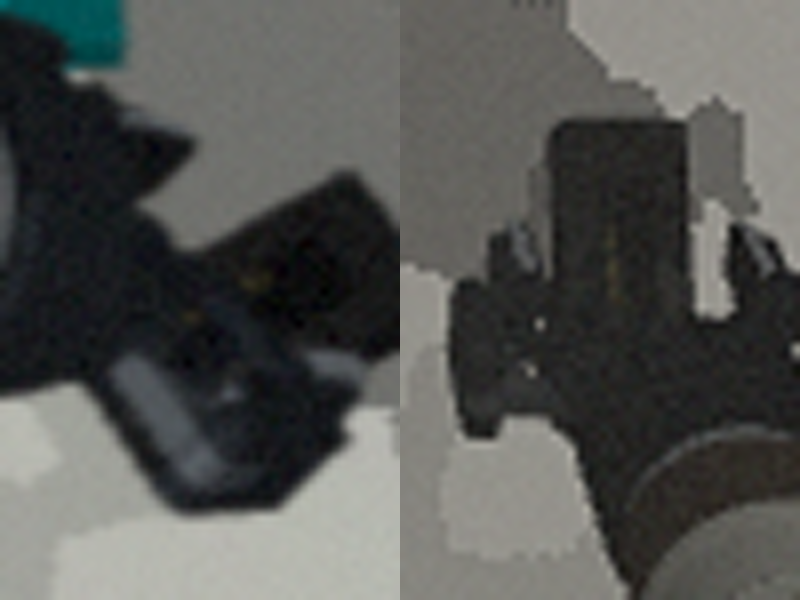

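Top crop: the fingers straddle the black case, with the left gap narrower at about (540 | 553) and the right wider at (690 | 730). I'll shift +y by 2 mm, go down and grip.

move_arm([
  {"gripper": 0.6, "tx": 0, "ty": 1.5, "tz": -6, "rx": 0, "ry": 0, "rz": 0},
  {"gripper": 0.6, "tx": 0, "ty": 1.5, "tz": -12, "rx": 0, "ry": 0, "rz": 0},
  {"gripper": 0.6, "tx": 0, "ty": 1.5, "tz": -12, "rx": 0, "ry": 0, "rz": 0},
  {"gripper": 0.2, "tx": 0, "ty": 1.5, "tz": -12, "rx": 0, "ry": 0, "rz": 0},
  {"gripper": -0.1, "tx": 0, "ty": 1.5, "tz": -12, "rx": 0, "ry": 0, "rz": 0},
  {"gripper": -1, "tx": 0, "ty": 1.5, "tz": -12, "rx": 0, "ry": 0, "rz": 0},
  {"gripper": -1, "tx": 0, "ty": 1.5, "tz": -12, "rx": 0, "ry": 0, "rz": 0},
  {"gripper": -1, "tx": 0, "ty": 1.5, "tz": -12, "rx": 0, "ry": 0, "rz": 0},
])

```text
time_s: 11.68
eef_pos: [532.0, -71.9, 13.9]
tool_rot: [0.062, 2.443, -0.028]
force: [-3.9, -1.4, 6.4]
gripper_width: 0.493
finger_force: 60.5
```

```bash
python3 go.py 530 -74 100 40 0.105
```

```text
shift [-2.  -2.1 86.1] turn [0.2 0.  9. ] tcp [532.  -71.9  13.9] t 11.7 F [-3.9 -1.4  6.4] tilt err [-0.003  0.104 -0.   ] yaxis [ 0.05  1.   -0.  ]
```

move_arm([
  {"gripper": -1, "tx": 0, "ty": 0, "tz": 15, "rx": 0, "ry": 0, "rz": 0},
  {"gripper": -1, "tx": 0, "ty": 0, "tz": 45, "rx": 0, "ry": 0, "rz": 0},
  {"gripper": -1, "tx": -10, "ty": 20, "tz": 75, "rx": 0, "ry": 0, "rz": 2},
  {"gripper": -1, "tx": -20, "ty": 50, "tz": 95, "rx": 0, "ry": 0, "rz": 4},
  {"gripper": -1, "tx": -30, "ty": 85, "tz": 105, "rx": 0, "ry": 0, "rz": 6},
  {"gripper": -1, "tx": -35, "ty": 120, "tz": 105, "rx": 0, "ry": 0, "rz": 9},
  {"gripper": -1, "tx": -35, "ty": 155, "tz": 105, "rx": 0, "ry": 0, "rz": 9},
  {"gripper": -1, "tx": -35, "ty": 190, "tz": 105, "rx": 0, "ry": 0, "rz": 9},
  {"gripper": -1, "tx": -35, "ty": 225, "tz": 105, "rx": 0, "ry": 0, "rz": 9},
  {"gripper": -1, "tx": -35, "ty": 250, "tz": 105, "rx": 0, "ry": 0, "rz": 9},
])

```text
time_s: 12.52
eef_pos: [496.4, 181.2, 118.7]
tool_rot: [-0.132, 2.44, 0.044]
force: [0.9, 0.4, -0.3]
gripper_width: 0.493
finger_force: 61.2
```

```bash
python3 go.py 595.7 180.2 60 40 0.105;python3 -c "
from h import *
print(np.round(ctrl.observe()['joints'],2),ctrl.observe()['gripper_width'])"; python3 chk.py
```

```text
shift [ 99.3  -1.  -58.7] turn [ 0.2  0.  -0.1] tcp [496.4 181.2 118.7] t 12.5 F [ 0.9  0.4 -0.3] tilt err [-0.     0.001 -0.   ] yaxis [-0.11  0.99 -0.  ]
[ 0.49  0.06 -0.84  0.01 -0.24  0.3 ] 0.49322202960803246
top 233 17 (array([5.82861e+02, 2.56120e+02, 9.00000e-02]), np.float64(5.0))
top 233 24 (array([5.81126e+02, 2.55807e+02, 7.80000e-02]), np.float64(6.0))
```

move_arm([
  {"gripper": -1, "tx": 20, "ty": 0, "tz": -12, "rx": 0, "ry": 0, "rz": 0},
  {"gripper": -1, "tx": 40, "ty": 0, "tz": -26, "rx": 0, "ry": 0, "rz": 0},
  {"gripper": -1, "tx": 60, "ty": 0, "tz": -42, "rx": 0, "ry": 0, "rz": 0},
  {"gripper": -1, "tx": 80, "ty": -1, "tz": -55, "rx": 0, "ry": 0, "rz": 0},
  {"gripper": -1, "tx": 95, "ty": -1, "tz": -60, "rx": 0, "ry": 0, "rz": 0},
  {"gripper": -1, "tx": 95, "ty": -1, "tz": -65, "rx": 0, "ry": 0, "rz": 0},
  {"gripper": -1, "tx": 95, "ty": -1, "tz": -65, "rx": 0, "ry": 0, "rz": 0},
  {"gripper": -1, "tx": 95, "ty": -1, "tz": -65, "rx": 0, "ry": 0, "rz": 0},
])

```text
time_s: 13.38
eef_pos: [590.3, 175.5, 52.0]
tool_rot: [-0.128, 2.444, 0.04]
force: [0.7, 0.6, -0.6]
gripper_width: 0.495
finger_force: 61.2
```

```bash
python3 go.py 595.7 180.2 34 40 0.105;python3 -c "
from h import *
b=ctrl.camera('top');a=ctrl.camera('scene')
f=lambda i,x,y:cv2.resize(i[y:y+75,x:x+50][:,:,::-1],(400,600),interpolation=cv2.INTER_CUBIC)
cv2.imwrite('pics/i.png',np.hstack([f(a,230,165),f(b,220,160)]))"
```

```text
shift [  5.4   4.7 -18. ] turn [ 0.3 -0.2  0.1] tcp [590.3 175.5  52. ] t 13.4 F [ 0.7  0.6 -0.6] tilt err [0.002 0.005 0.003] yaxis [-0.1   0.99 -0.  ]
```

View pics/i.png

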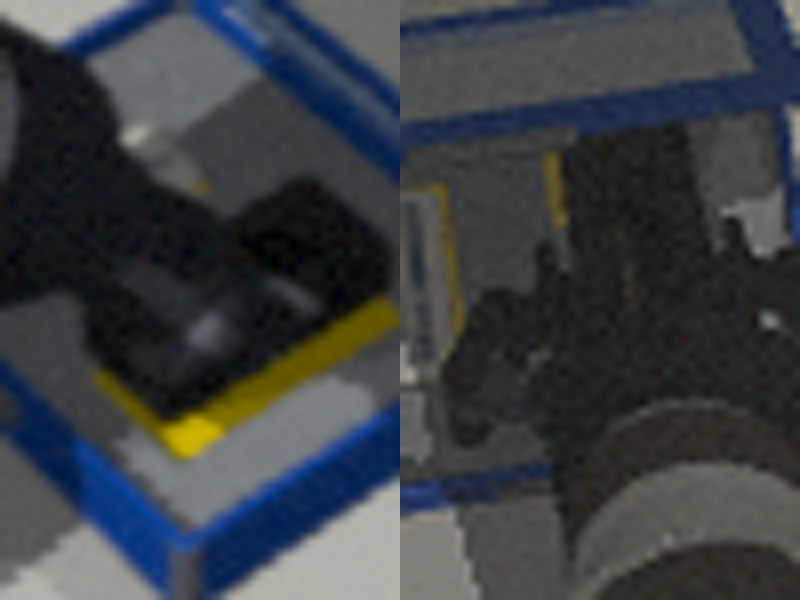

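Top crop: the chamber is parallel to the recess, with a yellow strip about 2 px wide on its left. That matches the +y correction still due.

move_arm([
  {"gripper": -1, "tx": 3, "ty": 2, "tz": 0, "rx": 0, "ry": 0, "rz": 0},
  {"gripper": -1, "tx": 5, "ty": 4.3, "tz": 0, "rx": 0, "ry": 0, "rz": 0},
  {"gripper": -1, "tx": 5, "ty": 4.3, "tz": -5, "rx": 0, "ry": 0, "rz": 0},
  {"gripper": -1, "tx": 5, "ty": 4.3, "tz": -9, "rx": 0, "ry": 0, "rz": 0},
  {"gripper": -1, "tx": 5, "ty": 4.3, "tz": -9, "rx": 0, "ry": 0, "rz": 0},
  {"gripper": -1, "tx": 5, "ty": 4.3, "tz": -9, "rx": 0, "ry": 0, "rz": 0},
])

```text
time_s: 13.98
eef_pos: [596.1, 181.6, 43.3]
tool_rot: [-0.131, 2.443, 0.041]
force: [-0.3, -1.1, -1.1]
gripper_width: 0.493
finger_force: 61.3
```

```bash
python3 go.py 595.7 180.2 33 40 0.105
```

```text
shift [ -0.4  -1.4 -10.3] turn [ 0.3 -0.1 -0. ] tcp [596.1 181.6  43.3] t 14.0 F [-0.3 -1.1 -1.1] tilt err [0.002 0.003 0.002] yaxis [-0.11  0.99 -0.  ]
```

move_arm([
  {"gripper": -1, "tx": 0, "ty": -1.4, "tz": -3, "rx": 0, "ry": 0, "rz": 0},
  {"gripper": -1, "tx": 0, "ty": -1.4, "tz": -6, "rx": 0, "ry": 0, "rz": 0},
  {"gripper": -1, "tx": 0, "ty": -1.4, "tz": -9, "rx": 0, "ry": 0, "rz": 0},
  {"gripper": -1, "tx": 0, "ty": -1.4, "tz": -9, "rx": 0, "ry": 0, "rz": 0},
])

```text
time_s: 14.32
eef_pos: [596.2, 179.9, 34.2]
tool_rot: [-0.13, 2.443, 0.041]
force: [-0.2, -0.8, -1.2]
gripper_width: 0.487
finger_force: 61.3
```

```bash
python3 go.py 595.7 180.2 33 40 0.105
```

```text
shift [-0.5  0.3 -1.2] turn [ 0.3 -0.1  0. ] tcp [596.2 179.9  34.2] t 14.3 F [-0.2 -0.8 -1.2] tilt err [0.001 0.004 0.002] yaxis [-0.1   0.99 -0.  ]
```

No contact at 20 mm, so it has entered the recess. I'll lower it 2 mm more, release and back off.

move_arm([
  {"gripper": -1, "tx": 0, "ty": 0, "tz": -2, "rx": 0, "ry": 0, "rz": 0},
  {"gripper": -1, "tx": 0, "ty": 0, "tz": -2, "rx": 0, "ry": 0, "rz": 0},
  {"gripper": 0.3, "tx": 0, "ty": 0, "tz": -2, "rx": 0, "ry": 0, "rz": 0},
  {"gripper": 0.3, "tx": 0, "ty": 0, "tz": -2, "rx": 0, "ry": 0, "rz": 0},
  {"gripper": 0.3, "tx": 0, "ty": 0, "tz": -2, "rx": 0, "ry": 0, "rz": 0},
  {"gripper": 0.3, "tx": -10, "ty": -1, "tz": 12, "rx": 0, "ry": 0, "rz": 0},
  {"gripper": 0.3, "tx": -33, "ty": -3, "tz": 40, "rx": 0, "ry": 0, "rz": 0},
  {"gripper": 0.3, "tx": -58, "ty": -5, "tz": 70, "rx": 0, "ry": 0, "rz": 0},
  {"gripper": -1, "tx": -85, "ty": -8, "tz": 100, "rx": 0, "ry": 0, "rz": 0},
  {"gripper": -1, "tx": -115, "ty": -10, "tz": 125, "rx": 0, "ry": 0, "rz": 0},
])

```text
time_s: 15.15
eef_pos: [481.6, 170.2, 162.5]
tool_rot: [-0.128, 2.439, 0.043]
force: [1.0, 1.1, 1.2]
gripper_width: 0.378
finger_force: 0.0
```

move_arm([
  {"gripper": -1, "tx": -35, "ty": 0, "tz": 5, "rx": 0, "ry": 0, "rz": 0},
  {"gripper": -1, "tx": -60, "ty": 0, "tz": 15, "rx": 0, "ry": 0, "rz": 0},
  {"gripper": -1, "tx": -60, "ty": 0, "tz": 25, "rx": 0, "ry": 0, "rz": 0},
])

```text
time_s: 15.4
eef_pos: [417.0, 169.0, 184.0]
tool_rot: [-0.134, 2.444, 0.041]
force: [0.3, 0.4, -1.1]
gripper_width: -0.001
finger_force: 0.0
```

```bash
cat > see.py <<'E'
import sys
from h import *
b=ctrl.camera('top');a=ctrl.camera('scene')
f=lambda i,x,y:cv2.resize(i[y:y+100,x:x+100][:,:,::-1],(400,400),interpolation=cv2.INTER_CUBIC)
cv2.imwrite('pics/%s.png'%sys.argv[1],np.hstack([f(a,205,145),f(b,185,140)]))
o=ctrl.observe();print(np.round(o['eef_pos'],1),o['gripper_width'],np.round(o['joints'],2))
bx=lambda L,W,z0,z1:(lambda c,p,win:poly(c,box(p,L,W,z0,z1),8,win))
for c in("scene","top"):
    I={"top":b,"scene":a}[c]
    u,v=map(int,proj(c,[593,180,33])[0])
    m=cv2.morphologyEx(comp(I.max(2)<48,u,v),cv2.MORPH_CLOSE,np.ones((7,7)))
    if 300<m.sum()<1200:
        for z in(14,19,24): print(c,m.sum(),z,fit(bx(92,44,z,z+19),{c:m},[593,180,.105]))
    else: print(c,m.sum())
E
python3 see.py j; python3 chk.py
```

```text
[422.3 171.3 188.1] -0.0003184343830590966 [ 0.59 -0.23 -0.85  0.31 -0.3   0.38]
scene 638 14 (array([5.94127e+02, 1.82365e+02, 1.10000e-01]), np.float64(4.2))
scene 638 19 (array([5.91666e+02, 1.78925e+02, 1.23000e-01]), np.float64(6.3))
scene 638 24 (array([5.88790e+02, 1.74855e+02, 1.14000e-01]), np.float64(9.3))
top 495 14 (array([5.91102e+02, 1.80576e+02, 9.40000e-02]), np.float64(22.1))
top 495 19 (array([5.89533e+02, 1.80564e+02, 9.00000e-02]), np.float64(24.4))
top 495 24 (array([5.88333e+02, 1.80432e+02, 9.00000e-02]), np.float64(27.1))
top 261 17 (array([5.84004e+02, 2.56037e+02, 7.80000e-02]), np.float64(1.7))
top 261 24 (array([5.82214e+02, 2.55462e+02, 7.50000e-02]), np.float64(1.8))
scene 277 17 (array([5.82641e+02, 2.58446e+02, 9.20000e-02]), np.float64(1.8))
scene 277 24 (array([5.79095e+02, 2.52640e+02, 9.50000e-02]), np.float64(2.7))
```

View pics/j.png

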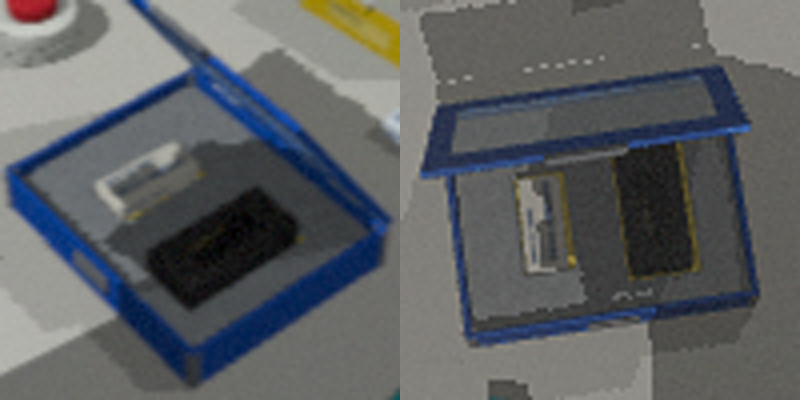

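Both parts lie in their recesses. In the top crop the chamber has yellow margins on both sides, at about (615–695, 145–275). The carton at about (515–575, 175–270) fits floor height z=17 in both cameras. Now for the lid: I'll go over it with closed fingers, upright, and push the outer face along its arc.

```bash
python3 go.py 450 180 280 0 0.106; python3 go.py 660 222 260 0 0.106
```

```text
shift [27.9  9.9 95.3] turn [-4.  39.7  0. ] tcp [422.1 170.1 184.7] t 15.7 F [-0.5  0.1 -0.8] tilt err [-0.639 -0.064 -0.233] yaxis [-0.1   0.99 -0.  ]
shift [237.9  51.9  75.3] turn [-4.  39.7  0. ] tcp [422.1 170.1 184.7] t 15.7 F [-0.5  0.1 -0.8] tilt err [-0.639 -0.064 -0.233] yaxis [-0.1   0.99 -0.  ]
```

move_arm([
  {"gripper": -1, "tx": 5, "ty": 2, "tz": 20, "rx": -0.6, "ry": 6, "rz": 0},
  {"gripper": -1, "tx": 10, "ty": 4, "tz": 40, "rx": -1.2, "ry": 12, "rz": 0},
  {"gripper": -1, "tx": 15, "ty": 6, "tz": 60, "rx": -1.8, "ry": 18, "rz": 0},
  {"gripper": -1, "tx": 20, "ty": 8, "tz": 80, "rx": -2.4, "ry": 24, "rz": 0},
  {"gripper": -1, "tx": 28, "ty": 10, "tz": 95, "rx": -3, "ry": 30, "rz": 0},
  {"gripper": -1, "tx": 50, "ty": 15, "tz": 105, "rx": -3.6, "ry": 36, "rz": 0},
  {"gripper": -1, "tx": 75, "ty": 20, "tz": 105, "rx": -4, "ry": 39.7, "rz": 0},
  {"gripper": -1, "tx": 105, "ty": 25, "tz": 105, "rx": -4, "ry": 39.7, "rz": 0},
  {"gripper": -1, "tx": 135, "ty": 32, "tz": 105, "rx": -4, "ry": 39.7, "rz": 0},
  {"gripper": -1, "tx": 160, "ty": 40, "tz": 105, "rx": -4, "ry": 39.7, "rz": 0},
])

```text
time_s: 16.53
eef_pos: [584.9, 209.5, 286.7]
tool_rot: [0.163, -3.135, 0.002]
force: [0.3, -0.3, 0.5]
gripper_width: -0.002
finger_force: 0.0
```

```bash
python3 go.py 655 222 260 0 0.106;python3 -c "
from h import *
print(np.round(ctrl.observe()['joints'],2))"
```

```text
shift [ 70.1  12.5 -26.7] turn [ 0.1 -0.1  0.1] tcp [584.9 209.5 286.7] t 16.5 F [ 0.3 -0.3  0.5] tilt err [ 0.002  0.001 -0.   ] yaxis [-0.1   0.99 -0.  ]
[ 0.34  0.49  0.51  1.59 -0.    0.24]
```

Next I'll move behind the lid's outer face and down to the start point.

move_arm([
  {"gripper": -1, "tx": 30, "ty": 5, "tz": 0, "rx": 0, "ry": 0, "rz": 0},
  {"gripper": -1, "tx": 60, "ty": 11, "tz": -10, "rx": 0, "ry": 0, "rz": 0},
  {"gripper": -1, "tx": 66, "ty": 13, "tz": -40, "rx": 0, "ry": 0, "rz": 0},
  {"gripper": -1, "tx": 66, "ty": 13, "tz": -75, "rx": 0, "ry": 0, "rz": 0},
  {"gripper": -1, "tx": 60, "ty": 12, "tz": -105, "rx": 0, "ry": 0, "rz": 0},
  {"gripper": -1, "tx": 55, "ty": 11, "tz": -115, "rx": 0, "ry": 0, "rz": 0},
  {"gripper": -1, "tx": 55, "ty": 11, "tz": -115, "rx": 0, "ry": 0, "rz": 0},
])

```text
time_s: 17.12
eef_pos: [633.9, 219.5, 167.5]
tool_rot: [0.165, -3.126, 0.006]
force: [0.1, -0.0, -0.1]
gripper_width: 0.001
finger_force: 0.0
```

```bash
python3 go.py 615 218 157 0 0.106
```

```text
shift [-18.9  -1.5 -10.5] turn [ 0.2 -0.6  0. ] tcp [633.9 219.5 167.5] t 17.1 F [ 0.1 -0.  -0.1] tilt err [ 0.011  0.004 -0.   ] yaxis [-0.11  0.99 -0.  ]
```

move_arm([
  {"gripper": -1, "tx": -10, "ty": -1, "tz": -5, "rx": 0, "ry": 0, "rz": 0},
  {"gripper": -1, "tx": -19, "ty": -1.5, "tz": -11, "rx": 0, "ry": 0, "rz": 0},
  {"gripper": -1, "tx": -28, "ty": -2.5, "tz": -18, "rx": 0, "ry": 0, "rz": 0},
  {"gripper": -1, "tx": -37, "ty": -3.5, "tz": -25, "rx": 0, "ry": 0, "rz": 0},
  {"gripper": -1, "tx": -46, "ty": -4.5, "tz": -34, "rx": 0, "ry": 0, "rz": 0},
  {"gripper": -1, "tx": -54, "ty": -5.5, "tz": -43, "rx": 0, "ry": 0, "rz": 0},
  {"gripper": -1, "tx": -61, "ty": -6, "tz": -52, "rx": 0, "ry": 0, "rz": 0},
  {"gripper": -1, "tx": -67, "ty": -6.5, "tz": -61, "rx": 0, "ry": 0, "rz": 0},
  {"gripper": -1, "tx": -67, "ty": -6.5, "tz": -61, "rx": 0, "ry": 0, "rz": 0},
])

```text
time_s: 17.87
eef_pos: [569.4, 214.4, 113.1]
tool_rot: [0.166, -3.136, 0.001]
force: [-0.1, -0.5, -0.4]
gripper_width: -0.001
finger_force: 0.0
```

```bash
python3 go.py 553.5 211.4 75 0 0.106; python3 go.py 548 211 40.5 0 .106; python3 see.py k
```

```text
shift [-15.9  -3.  -38.1] turn [ 0.  -0.1 -0. ] tcp [569.4 214.4 113.1] t 17.9 F [-0.1 -0.5 -0.4] tilt err [ 0.001  0.001 -0.   ] yaxis [-0.11  0.99 -0.  ]
shift [-21.4  -3.4 -72.6] turn [ 0.  -0.1 -0. ] tcp [569.4 214.4 113.1] t 17.9 F [-0.1 -0.5 -0.4] tilt err [ 0.001  0.001 -0.   ] yaxis [-0.11  0.99 -0.  ]
[570.8 214.8 114.5] 0.0002718805120339867 [ 0.36  0.52  0.12  1.16 -0.    0.25]
scene 192792
top 195836
```

View pics/k.png

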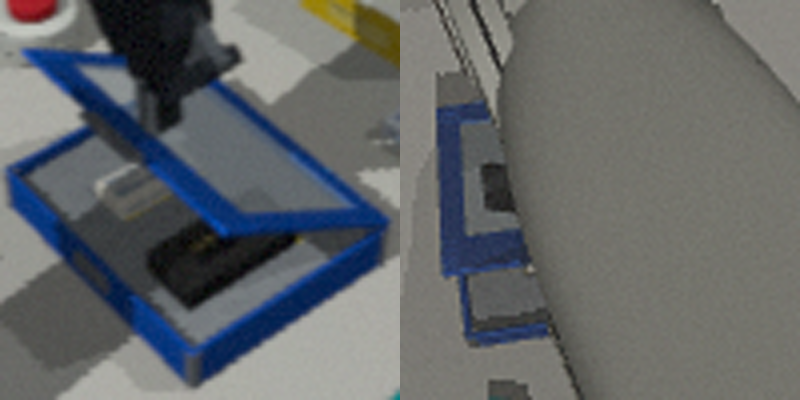

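The scene crop shows the lid half closed, with the fingertip on the frame bar at about (165,130). I'll continue along the arc.

move_arm([
  {"gripper": -1, "tx": -5, "ty": -0.5, "tz": -10, "rx": 0, "ry": 0, "rz": 0},
  {"gripper": -1, "tx": -9, "ty": -1, "tz": -20, "rx": 0, "ry": 0, "rz": 0},
  {"gripper": -1, "tx": -13, "ty": -1.5, "tz": -30, "rx": 0, "ry": 0, "rz": 0},
  {"gripper": -1, "tx": -16, "ty": -2, "tz": -40, "rx": 0, "ry": 0, "rz": 0},
  {"gripper": -1, "tx": -18, "ty": -2, "tz": -50, "rx": 0, "ry": 0, "rz": 0},
  {"gripper": -1, "tx": -19, "ty": -2.5, "tz": -58, "rx": 0, "ry": 0, "rz": 0},
  {"gripper": -1, "tx": -20, "ty": -3, "tz": -64, "rx": 0, "ry": 0, "rz": 0},
  {"gripper": -1, "tx": -20, "ty": -3, "tz": -68, "rx": 0, "ry": 0, "rz": 0},
  {"gripper": -1, "tx": -20, "ty": -3, "tz": -68, "rx": 0, "ry": 0, "rz": 0},
])

```text
time_s: 18.72
eef_pos: [549.6, 211.5, 45.3]
tool_rot: [0.167, -3.137, 0.001]
force: [-0.7, 0.7, -0.7]
gripper_width: -0.0
finger_force: 0.0
```

move_arm([
  {"gripper": -1, "tx": 0, "ty": 0, "tz": -2, "rx": 0, "ry": 0, "rz": 0},
  {"gripper": -1, "tx": 0, "ty": 0, "tz": -4, "rx": 0, "ry": 0, "rz": 0},
  {"gripper": -1, "tx": 0, "ty": 0, "tz": -4, "rx": 0, "ry": 0, "rz": 0},
])

```text
time_s: 18.97
eef_pos: [550.0, 211.7, 42.1]
tool_rot: [-0.167, 3.136, -0.0]
force: [-0.1, -0.6, -0.3]
gripper_width: 0.001
finger_force: 0.0
```

move_arm([
  {"gripper": -1, "tx": 0, "ty": 0, "tz": -2, "rx": 0, "ry": 0, "rz": 0},
  {"gripper": -1, "tx": 0, "ty": 0, "tz": -2, "rx": 0, "ry": 0, "rz": 0},
])

```text
time_s: 19.13
eef_pos: [550.1, 211.8, 40.6]
tool_rot: [-0.167, 3.135, 0.0]
force: [-0.1, -0.3, 0.9]
gripper_width: 0.001
finger_force: 0.4
```

move_arm([
  {"gripper": -1, "tx": 0, "ty": 0, "tz": -1.5, "rx": 0, "ry": 0, "rz": 0},
  {"gripper": -1, "tx": 0, "ty": 0, "tz": -1.5, "rx": 0, "ry": 0, "rz": 0},
])

```text
time_s: 19.3
eef_pos: [550.2, 211.9, 40.3]
tool_rot: [-0.167, 3.135, 0.001]
force: [-1.9, -0.6, 8.8]
gripper_width: 0.003
finger_force: 4.1
```

move_arm([
  {"gripper": -1, "tx": 0, "ty": 0, "tz": -1.5, "rx": 0, "ry": 0, "rz": 0},
  {"gripper": -1, "tx": 0, "ty": 0, "tz": -1.5, "rx": 0, "ry": 0, "rz": 0},
])

```text
time_s: 19.47
eef_pos: [550.3, 211.9, 40.1]
tool_rot: [-0.167, 3.134, 0.001]
force: [-5.0, -2.3, 14.6]
gripper_width: -0.002
finger_force: 7.6
```

There's a hard stop at z=40.3 mm, and 40.5 mm is the shut height, so the lid is closed. I'll lift away and verify.

move_arm([
  {"gripper": -1, "tx": 0, "ty": 0, "tz": 15, "rx": 0, "ry": 0, "rz": 0},
  {"gripper": -1, "tx": 0, "ty": 0, "tz": 50, "rx": 0, "ry": 0, "rz": 0},
  {"gripper": -1, "tx": -20, "ty": -20, "tz": 90, "rx": 0, "ry": 0, "rz": 0},
  {"gripper": -1, "tx": -50, "ty": -50, "tz": 130, "rx": 0, "ry": 0, "rz": 0},
  {"gripper": -1, "tx": -80, "ty": -85, "tz": 160, "rx": 0, "ry": 0, "rz": 0},
  {"gripper": -1, "tx": -110, "ty": -120, "tz": 180, "rx": 0, "ry": 0, "rz": 0},
  {"gripper": -1, "tx": -140, "ty": -155, "tz": 180, "rx": 0, "ry": 0, "rz": 0},
  {"gripper": -1, "tx": -160, "ty": -190, "tz": 180, "rx": 0, "ry": 0, "rz": 0},
  {"gripper": -1, "tx": -160, "ty": -220, "tz": 180, "rx": 0, "ry": 0, "rz": 0},
  {"gripper": -1, "tx": -160, "ty": -220, "tz": 180, "rx": 0, "ry": 0, "rz": 0},
])

```text
time_s: 20.3
eef_pos: [387.9, -10.1, 218.0]
tool_rot: [-0.167, 3.135, -0.002]
force: [0.7, 0.2, -0.1]
gripper_width: 0.0
finger_force: 0.0
```

```bash
python3 see.py l
```

```text
[388.2 -11.1 218. ] -5.201729602952694e-05 [-0.03  0.02 -0.28  1.26 -0.   -0.13]
scene 192727
top 194674
```

View pics/l.png

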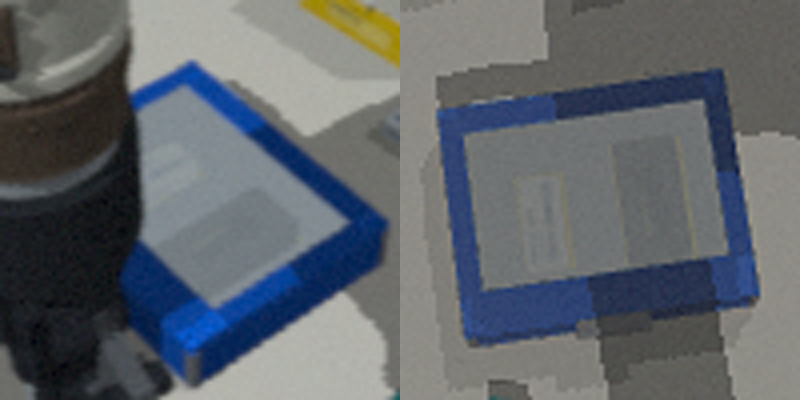

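The lid lies flat and flush on the rim, with both parts seen through the window in their recesses and the robot clear of everything. Handing in.

```bash
python3 -c "
from station import ctrl
print(ctrl.job_done())"
```

```text
the job is handed in; nothing more can be done
None
```

The carton and the chamber case are seated in their recesses, the lid is fully shut, and I handed the job in at about 20 s of the 70 s; the hand-in call gave no verdict.

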